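# Collect the sealed spice jars from the sealer's catch tray

## Task

The jar sealer has finished two spice jars. Take the two black-lidded jars out of its steel catch tray and stand both upright on the floor of the blue tote. Leave the red-lidded jar standing where it is in the tray.

Things in the scene. Friction and masses are not known exactly. Their poses are not given: they have to be found in the camera images.
- jar_a_center (a point): Finished spice jar, closed: black lid, black label with green leaves, 41 mm in diameter, 105 mm tall, 0.11 kg, upright in the sealer's catch tray. This point is its centre, 52.5 mm above its foot; z runs up the jar. A further dark-lidded jar with a white and blue label, on the worktop outside the tray, is not part of the job.
- jar_b_center (a point): Finished spice jar, closed: black lid, black label with green leaves, 41 mm in diameter, 105 mm tall, 0.11 kg, upright in the sealer's catch tray. This point is its centre, 52.5 mm above its foot; z runs up the jar. Steel tray: 190 x 280 mm, floor 4 mm above the worktop, rims up to 25 mm high; the white sealer, 215 mm high, stands along its far side, about 100 mm or more behind the jars' centres.
- jar_red_center (a point): To be left alone: spice jar with red lid and green label, 46 mm wide, 109 mm tall, standing in the same catch tray; the three jars stand in a row across the view (along y), in any order, centres 70 mm or more apart. This point lies on its axis, 52.5 mm above its foot; z runs up the jar.
- tote: Blue open plastic tote, fixed to the worktop, 200 mm (its x) by 150 mm (its y) outside and 55 mm high, walls and floor 4 mm thick; open at the top, no dividers. The origin is the centre of its underside, so the inner floor is 4 mm above it; z up. There is room for two jars side by side along its x.
There are look-alikes about, which are no part of the job. Leave any turquoise look-alike of the part that bears jar_red_center alone.

How it is judged (in metres and radians):
At the end, for the whole second after the job is handed in: Both black-lidded jars stand in the blue tote at rest: centres inside its walls, feet on its floor (centre 45 to 68 mm above the tote's underside), upright within 10 degrees; the red-lidded jar is upright within 10 degrees and within 30 mm of where it stood (x of jar_a_center in the frame of tote between -0.095 and 0.095 m and y of jar_a_center in the frame of tote between -0.07 and 0.07 m and z of jar_a_center in the frame of tote between 0.045 and 0.068 m and angle between each of jar_a_center, jar_b_center, jar_red_center's own z axis and vertical below 0.175 rad and linear speed of each of jar_a, jar_b below 0.02 m/s and x of jar_b_center in the frame of tote between -0.095 and 0.095 m and y of jar_b_center in the frame of tote between -0.07 and 0.07 m and z of jar_b_center in the frame of tote between 0.045 and 0.068 m and distance of jar_red_center from where it was at the start of the episode below 0.03 m); the robot touches nothing.
It fails at once if the red-lidded jar is moved by more than 40 mm (distance of jar_red_center from where it was at the start of the episode above 0.04 m).
It also fails if it takes over 61 s, if anything falls off the work surface, if the arm or the gripper's body presses on something with over 40 N, if the wrist force passes 120 N, or if a joint passes its speed limit or range.

## Robot

A 6-joint arm with a two-finger parallel gripper is mounted at the origin on a cart in front of the work surface, level with it; the furniture and walls round the work are solid. World frame = base frame: x ahead of the robot, y to its left, z up, the work surface at z = 0. Lengths are in mm, angles in degrees, forces in N, time in s.
With the tool pointing down it reaches from about 350 to 850 mm from the base axis. Payload 8.1 kg.
Tool frame: the origin (TCP) lies at the very end of the fingers, on their centre line; the grasp point (between the pads) lies 19 mm behind it; z points along the fingers, y is the line along which they close (so a half turn about z gives the same grasp; the last joint's range is limited). The gripper opens to 85 mm and grips with 20 to 120 N. Pads are 22 mm wide; open, the fingers measure 114 mm over their backs; the gripper's body (76 mm by 85 mm) begins 54 mm behind the grasp point. The pads swing forward as they close: fully open they stand 13 mm farther back than shut.
Start: joints at [-81.956, 7.471, 85.268, -0, 87.261, -4.893], TCP at [134.352, -584.769, 231.292] pointing down, gripper open.
Joint ranges: [-169.43, 169.43], [-51.17, 129.36], [1.28, 143.12], [-76.62, 256.62], [0, 156.53], [-152.29, 152.29]. Speed limits (degrees/s): [136.94, 136.94, 159.86, 180, 180, 180].

## Interface

Orientations are given as [roll, pitch, yaw] about the fixed x, y, z axes, in that order (R = Rz(yaw) Ry(pitch) Rx(roll)).
In Python, from bench import * gives the robot as it stands.
- The arm moves only by the tool play_rows, never from a script. Its argument "increments" is a list of rows, each a list of 3 entries, a list of its own where there are three numbers: the gripper's target within -1 to 1 (fully open at 1, half-way at 0, shut at -1), then the shift along the tool's x, y, z in mm, then the turn about the tool's z in rad. A call has 1 to 12 rows; each row shifts and turns the commanded pose from where the row before left it, along the tool's axes as they then stand; what a row does not reach is not made up. A row lasts 1/12 s, in which the tool goes at most 41.7 mm and 7.16 degrees, less where a joint would pass 70% of its speed; a pose out of reach is approached as far as the arm can. A call is refused whole if a number of a shift passes 41.7 or a number of a turn 0.125, either way. A call with a gripper value outside its range is refused whole. The fingers move at their own pace and stop on an object; "force" is the grip in N (left out, the last holds). Time passes only in rows, so rows that do not move let the fingers close. It gives the time, the measured TCP pose, the force, the opening and the grip force at its end, in the units of the state.
- sense(): the state, without advancing time (a new reading comes with each control period).
- snapshot(name): name is "scene" or "top" or "wrist"; returns a dict with "color" (400x640x3 uint8, red, green, blue), "intrinsics" (3x3 intrinsics, pixels), "k1" (the pictures are not rectified: a ray, as slopes to the right and down, at radius r is drawn at 1 + k1 r^2 times it, then the intrinsics apply), "world_from_camera" (4x4, takes a point from camera to world coordinates). Camera axes: x right, y down, z forward; pixel columns grow to the right and rows downward; lengths in mm; the calibration is good to about 2 mm. A picture is of the moment at which its call begins. There is no depth.
- hand_in(): hands the job in; it is judged then, once.
Trained networks look in a picture, given as the dict that the camera call returned (one of the last four; its "shot" number tells which), for a name from the list of things; names that differ only in an ending like _2 or _b are one class to them, and where a whole thing is asked for, a point or a joint stands for the part that bears it (a point fixed in the world has none). Each returns a list of dicts, best first, with "p" (0 to 1); they miss things now and then, are a little off and sometimes report something else, mostly with a low value. They report only what shows in the picture. A call takes as long as a camera call. They do not tell look-alikes from the thing itself.
- find_in(query, picture): "xyz" ([x, y, z] in mm, in the coordinates of the camera as it stood for that picture, good to about 4 mm: the middle of the surface that is visible of it).
- regions_of(query, picture): "mask" (400x640 bool, what is visible of it).
- pinpoint(query, picture): "xyz" ([x, y, z] in mm, in the coordinates of the camera as it stood for that picture, good to about 4 mm: a listed point, or the origin of a listed thing).
The state is a dict: "time": time; "joint_pos": joint angles; "qd": joint speeds; "joint_efforts": joint torques, N m; "tool_pos": TCP position; "tcp_rot": TCP orientation; "ft_force": force on the tool from outside, world axes, zero at the start; "wrist_torque": the same for the moment, N m; "finger_gap": finger opening in mm; "grip_force": force on a finger pad.
Only numpy, scipy, OpenCV 4.12 (cv2) and the standard library are available. Lean on these libraries where they do the work, as an engineer would, in place of code of your own. Each camera call takes 0.05 s, during which the arm holds its last target. There are 200 camera calls.

## Working session

There is one attempt and no reset: what is moved stays moved. The work goes in short steps, Python scripts to look and compute and a tool call to move; the robot and the scene stay as the last step left them, time stands still between calls to the robot, and variables do not carry over. Pictures are saved under pics/ and viewed, at most 10 in all, crops included, and the job is handed in when it is done.

Besides the shell and the picture viewer there is one more tool, called after "Request:" as name(argument=value, ...) on one line, values as JSON. play_rows: Moves the arm, as the interface text tells. Its arguments: {"type":"object","properties":{"increments":{"type":"array","items":{"type":"array"}},"force":{"type":"number"}},"required":["increments"]}

```bash
mkdir -p pics; cat > h.py <<'E'
from bench import *
import numpy as np, cv2
def w(p,s): 
    T=np.array(s["world_from_camera"]); return T[:3,:3]@np.array(p)+T[:3,3]
def px(p,s):
    T=np.array(s["world_from_camera"]); c=T[:3,:3].T@(np.array(p)-T[:3,3]); u=c[:2]/c[2]; u=u*(1+s["k1"]*(u@u)); K=np.array(s["intrinsics"]); return (K[:2,:2]@u+K[:2,2])
def save(n,s,crop=None,sc=1):
    i=s["color"][:,:,::-1]
    if crop: a,b,c,d=crop; i=i[b:d,a:c]
    cv2.imwrite("pics/"+n,cv2.resize(i,None,fx=sc,fy=sc,interpolation=cv2.INTER_CUBIC))
E
python3 - <<'E'
from h import *
ims=[]
for n in ["scene","top"]:
    s=snapshot(n); save(n+"0.png",s)
    for q in ["jar_a_center","jar_red_center","tote"]:
        for d in pinpoint(q,s):
            p=w(d["xyz"],s); print(n,q,round(d["p"],2),p.round(0),px(p,s).round(0))
    print(np.array(s["world_from_camera"]).round(2)[:3].tolist())
print(sense())
E
```

```text
scene jar_a_center 0.89 [470. 228.  59.] [304. 286.]
scene jar_red_center 0.65 [474.  41.  58.] [344. 238.]
scene tote 0.82 [ 497. -258.    4.] [389. 187.]
[[-0.83, -0.4, 0.4, 41.98], [-0.56, 0.57, -0.6, 801.39], [0.02, -0.72, -0.69, 1037.02]]
top jar_a_center 0.69 [478. 234.  53.] [233. 237.]
top jar_red_center 0.83 [471.  41.  57.] [304. 239.]
top tote 0.67 [ 499. -251.    1.] [406. 229.]
[[-0.01, -0.99, 0.14, 413.09], [-1.0, 0.01, -0.01, 0.04], [0.01, -0.14, -0.99, 1325.37]]
{'time': 0.4, 'joint_pos': array([-8.19565331e+01,  7.47690679e+00,  8.52758509e+01,  7.64964731e-04,
        8.72606882e+01, -4.89374528e+00]), 'qd': array([-0.06203832, -0.10414827, -0.0953779 , -0.00396633,  0.05039323,
       -0.13012328]), 'joint_efforts': array([ 2.40883537e-04, -5.68509007e+01, -5.00104094e+01, -1.50833248e-04,
        5.25828655e-03, -1.65030860e-05]), 'tool_pos': array([ 134.34047903, -584.70179289,  231.15507695]), 'tcp_rot': array([-1.79986668e+02, -1.90834353e-03,  1.29371753e+01]), 'ft_force': array([ 0.4868102 , -0.07895622, -0.11782935]), 'wrist_torque': array([-0.03999751, -0.0008829 ,  0.02775505]), 'grip_force': 0.0, 'finger_gap': 85.21811108240087}
```

View pics/scene0.png

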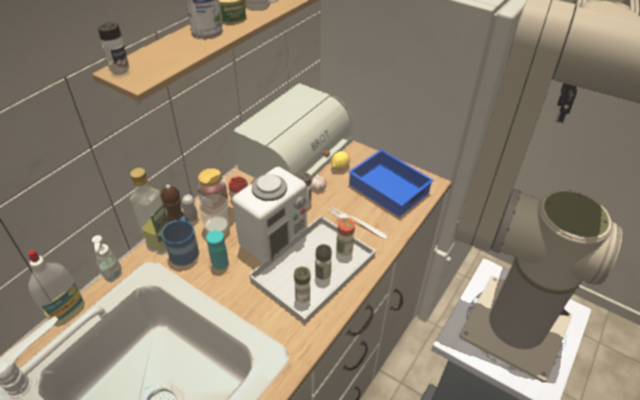

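View pics/top0.png

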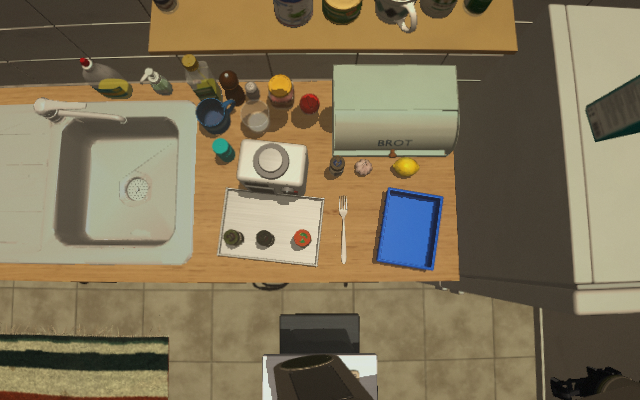

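Candidates for a black-lidded tray jar:
- Tray jars at top (233,237) and (265,239), which are scene (303,285) and (323,262). These match the description.
- Loose dark-lidded jar on the worktop at top (337,165). Not part of the job.
- Shelf jar at scene (112,45). Not part of the job.

The red jar is at top (302,239) and the turquoise look-alike at top (222,150). I'll leave both alone. Next I'll check the choice in a crop and triangulate.

```bash
python3 - <<'E'
from h import *
a=snapshot("scene"); b=snapshot("top")
i=cv2.resize(a["color"][215:320,240:385,::-1],(580,420),interpolation=cv2.INTER_CUBIC)
j=cv2.resize(b["color"][185:270,215:330,::-1],(0,0),fx=1.9,fy=1.9,interpolation=cv2.INTER_CUBIC)
o=np.zeros((600,580,3),np.uint8); o[:420]=i; o[420:420+j.shape[0],:j.shape[1]]=j
cv2.imwrite("pics/c1.png",o)
for s in (a,b):
  for q in ["jar_a_center","jar_red_center","tote"]:
    for d in regions_of(q,s):
      m=d["mask"]; y,x=np.nonzero(m); print(q,round(d["p"],2),x.min(),x.max(),y.min(),y.max(),m.sum(),x.mean(),y.mean())
# predicted pixels for jars
for y in (155,228): print([px([472,y,z],s).round(1) for s in (a,b) for z in (4,109)])
# tote corners from blue mask in top
h=cv2.cvtColor(b["color"],cv2.COLOR_RGB2HSV); m=cv2.inRange(h,(105,150,60),(125,255,255)); m[:, :360]=0; m[:,460:]=0
c=max(cv2.findContours(m,0,1)[0],key=cv2.contourArea); r=cv2.minAreaRect(c); bx=cv2.boxPoints(r)
K=np.array(b["intrinsics"]);T=np.array(b["world_from_camera"])
def hit(u,z):
    n=cv2.undistortPoints(np.array([[u]],float),K,np.array([b["k1"],0,0,0.]))[0,0]; d=T[:3,:3]@np.r_[n,1]; return T[:3,3]+d*(z-T[2,3])/d[2]
P=np.array([hit(u,55) for u in bx]); print(bx.round(1),P.round(0),P.mean(0))
E
```

```text
jar_a_center 0.94 294 310 267 304 583 301.8507718696398 285.3653516295026
jar_red_center 0.81 336 354 217 258 674 344.9718100890208 237.66913946587536
jar_red_center 0.59 206 228 231 268 646 216.90866873065016 249.07120743034056
tote 0.79 349 431 150 216 3330 389.8054054054054 182.28318318318318
jar_a_center 0.58 224 243 230 246 267 233.34831460674158 237.74157303370785
jar_red_center 0.75 293 312 229 247 289 302.2318339100346 238.3356401384083
jar_red_center 0.63 213 234 139 161 367 223.54768392370573 149.69482288828337
jar_red_center 0.54 376 442 187 269 4344 409.55156537753226 228.68761510128914
tote 0.8 376 443 187 269 4381 409.38005021684546 228.46701666286236
[array([319.9, 279.2]), array([320.4, 253. ]), array([264. , 239.7]), array([259.4, 238. ])]
[array([303.3, 298.6]), array([302.7, 272.6]), array([238.4, 239.8]), array([231.5, 238.1])]
[[376.4 261. ]
 [387.7 187.2]
 [443.9 195.8]
 [432.5 269.6]] [[ 410. -156.   55.]
 [ 613. -192.   55.]
 [ 588. -349.   55.]
 [ 385. -309.   55.]] [ 498.92022014 -251.70229168   55.        ]
```

View pics/c1.png

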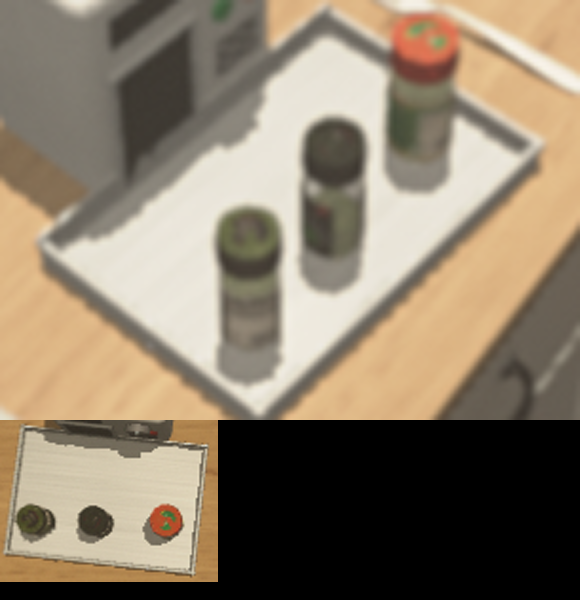

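The crop shows both dark-lidded jars with leaf labels in the tray, at scene (302,273) and (324,249), and the red jar at (346,225). Lid pixels from the two views agree at lid height 109 mm, which puts the jars at about (472,228) and (472,140). The tote is at about (499,-252), yaw -10°.

I'll turn so the fingers close along x, then travel.

Request:
play_rows(increments=[[1, [0, 0, 0], -0.112], [1, [0, 0, 0], -0.112], [1, [0, 0, 0], -0.112], [1, [0, 0, 0], -0.112], [1, [0, 0, 0], -0.112], [1, [0, 0, 0], -0.112], [1, [0, 0, 0], -0.112], [1, [0, 0, 0], -0.112], [1, [0, 0, 0], -0.112], [1, [0, 0, 0], -0.112], [1, [0, 0, 0], -0.112], [1, [0, 0, 0], -0.113]], force=40)

```text
time: 1.8
tool_pos: [134.4, -584.8, 231.3]
tcp_rot: [180.0, -0.0, 90.3]
ft_force: [0.8, -0.3, -0.5]
finger_gap: 85.2
grip_force: 0.0
```

Request:
play_rows(increments=[[1, [36, 17, 0], 0], [1, [36, 17, 0], 0], [1, [36, 17, 0], 0], [1, [36, 17, 0], 0], [1, [36, 17, 0], 0], [1, [36, 17, 0], 0], [1, [36, 17, 0], 0], [1, [36, 17, 0], 0], [1, [36, 17, 0], 0], [1, [36, 17, 0], 0], [1, [0, 0, 0], 0]])

```text
time: 2.72
tool_pos: [307.0, -219.3, 231.7]
tcp_rot: [179.9, -0.1, 90.4]
ft_force: [0.8, -0.1, 0.4]
finger_gap: 85.2
grip_force: 0.0
```

Request:
play_rows(increments=[[1, [36, 16.5, 0], 0], [1, [36, 16.5, 0], 0], [1, [36, 16.5, 0], 0], [1, [36, 16.5, 0], 0], [1, [36, 16.5, 0], 0], [1, [36, 16.5, 0], 0], [1, [36, 16.5, 0], 0], [1, [36, 16.5, 0], 0], [1, [36, 16.5, 0], 0], [1, [36, 16.5, 0], 0], [1, [0, 0, 0], 0], [1, [0, 0, 0], 0]])

```text
time: 3.72
tool_pos: [469.3, 136.9, 230.6]
tcp_rot: [-179.9, 0.0, 90.2]
ft_force: [0.3, -0.1, 0.1]
finger_gap: 85.5
grip_force: 0.0
```

```bash
python3 - <<'E'
from h import *
s=snapshot("wrist"); save("w1.png",s); print(sense()["tool_pos"], np.array(s["world_from_camera"]).round(2)[:3].tolist())
for q in ["jar_a_center","jar_red_center"]:
    for d in pinpoint(q,s):
        p=w(d["xyz"],s); print(q,round(d["p"],2),p.round(0),px(p,s).round(0))
for y in (140,228,41): print(px([472,y,109],s).round())
E
```

```text
[469.13191954 135.64786375 230.91207297] [[1.0, 0.0, 0.0, 469.32], [0.0, -0.95, -0.3, 213.71], [-0.0, 0.3, -0.95, 373.34]]
jar_red_center 0.97 [721. 267.  53.] [577.  46.]
jar_red_center 0.86 [474.  44.  54.] [324. 250.]
[324. 184.]
[325.  82.]
[323. 278.]
```

View pics/w1.png

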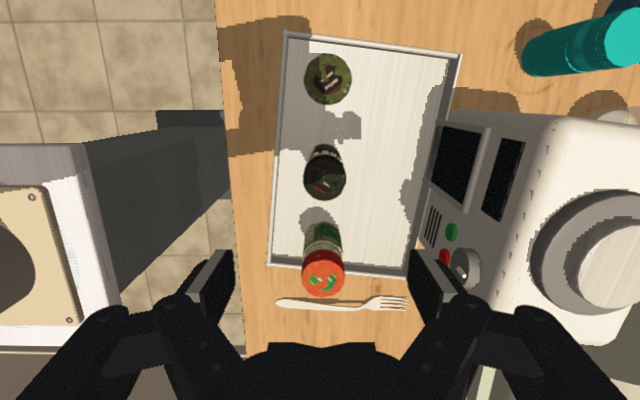

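The wrist view shows the middle jar's lid at (325,179), the outer at (328,77) and red at (323,275). That refines the middle jar to (473,144) and the outer to (475,232). Now I'll descend on the middle jar.

Request:
play_rows(increments=[[1, [8, 4, 0], 0], [1, [0, 0, 20], 0], [1, [0, 0, 30], 0], [1, [0, 0, 30], 0], [1, [0, 0, 30], 0], [1, [0, 0, 30], 0], [1, [0, 0, 19], 0], [1, [0, 0, 10], 0], [1, [0, 0, 0], 0], [1, [0, 0, 0], 0]])

```text
time: 4.7
tool_pos: [473.8, 142.9, 63.0]
tcp_rot: [180.0, -0.0, 89.9]
ft_force: [0.4, 0.6, 0.3]
finger_gap: 85.3
grip_force: 0.0
```

Request:
play_rows(increments=[[-1, [0, 0, 0], 0], [-1, [0, 0, 0], 0], [-1, [0, 0, 0], 0], [-1, [0, 0, 0], 0], [-1, [0, 0, 0], 0], [-1, [0, 0, 0], 0], [-1, [0, 0, 0], 0], [-1, [0, 0, 0], 0], [-1, [0, 0, 0], 0], [-1, [0, 0, 0], 0], [-1, [0, 0, 0], 0], [-1, [0, 0, 0], 0]])

```text
time: 5.7
tool_pos: [474.0, 143.5, 63.7]
tcp_rot: [179.9, -0.0, 90.0]
ft_force: [-3.0, 0.1, 7.1]
finger_gap: 40.4
grip_force: 39.3
```

Request:
play_rows(increments=[[-1, [0, 0, -15], 0], [-1, [0, 0, -30], 0], [-1, [0, 0, -35], 0], [-1, [0, 0, -35], 0], [-1, [0, 0, -25], 0], [-1, [0, 0, -10], 0], [-1, [0, 0, 0], 0]])

```text
time: 6.28
tool_pos: [475.1, 143.6, 215.5]
tcp_rot: [179.7, -0.1, 90.0]
ft_force: [-0.1, -1.1, -1.4]
finger_gap: 40.1
grip_force: 40.6
```

Request:
play_rows(increments=[[-1, [-16, 3, 0], 0], [-1, [-32, 6, 0], 0], [-1, [-38, 7, 0], 0], [-1, [-38, 7, 0], 0], [-1, [-38, 7, 0], 0], [-1, [-38, 7, 0], 0], [-1, [-38, 7, 0], 0], [-1, [-38, 7, 0], 0], [-1, [-38, 6, 0], 0], [-1, [-38, 6, 0], 0], [-1, [-32, 5, 0], 0], [-1, [-20, 3, 0], 0]])

```text
time: 7.28
tool_pos: [542.9, -263.6, 208.6]
tcp_rot: [-179.8, -0.1, 89.9]
ft_force: [-0.0, -0.3, -1.8]
finger_gap: 40.1
grip_force: 40.6
```

Request:
play_rows(increments=[[-1, [0, 0, 0], 0], [-1, [0, 0, 0], 0], [-1, [0, 0, 0], 0]])

```text
time: 7.53
tool_pos: [543.5, -259.7, 209.9]
tcp_rot: [-179.8, -0.1, 90.0]
ft_force: [-0.3, 0.4, -1.5]
finger_gap: 40.1
grip_force: 40.7
```

```bash
python3 - <<'E'
from h import *
s=snapshot("wrist"); save("w2.png",s); print(sense()["tool_pos"])
for d in pinpoint("tote",s):
    p=w(d["xyz"],s); print(round(d["p"],2),p.round(0),px(p,s).round(0))
for x,y in ((410,-156),(613,-192),(588,-349),(385,-309)): print(px([x,y,55],s).round())
E
```

```text
[ 543.74690685 -259.40189138  210.55462125]
0.61 [ 498. -253.    5.] [283. 163.]
[178.  71.]
[394. 111.]
[361. 256.]
[175. 223.]
```

View pics/w2.png

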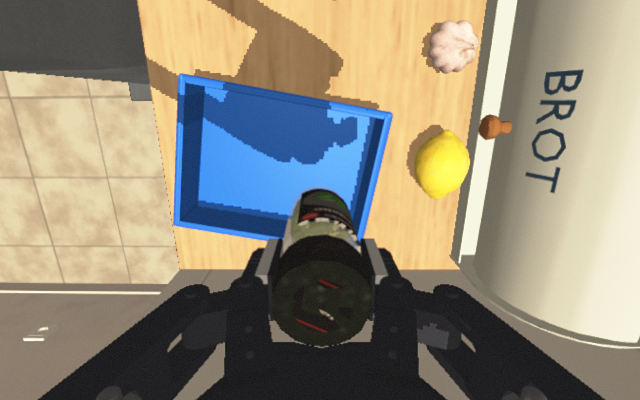

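The tote corners at (181,75), (391,113) and (177,224) match the prediction. The jar is held over the far half, so I'll lower it.

Request:
play_rows(increments=[[-1, [0, 0, 15], 0], [-1, [0, 0, 30], 0], [-1, [0, 0, 35], 0], [-1, [0, 0, 30], 0], [-1, [0, 0, 20], 0], [-1, [0, 0, 8], 0], [-1, [0, 0, 4], 0], [-1, [0, 0, 2], 0], [-1, [0, 0, 0], 0], [-1, [0, 0, 0], 0]])

```text
time: 8.47
tool_pos: [545.6, -261.3, 70.4]
tcp_rot: [179.8, 0.1, 90.0]
ft_force: [-0.5, -0.7, -0.9]
finger_gap: 40.0
grip_force: 40.6
```

Request:
play_rows(increments=[[-1, [0, 0, 1.5], 0], [-1, [0, 0, 1.5], 0], [-1, [0, 0, 0], 0], [-1, [0, 0, 0], 0]])

```text
time: 8.8
tool_pos: [544.4, -260.9, 65.5]
tcp_rot: [180.0, 0.0, 90.0]
ft_force: [0.5, -0.1, -1.6]
finger_gap: 40.1
grip_force: 40.6
```

Request:
play_rows(increments=[[-1, [0, 0, 1], 0], [-1, [0, 0, 1], 0], [-1, [0, 0, 0], 0], [-1, [0, 0, 0], 0]])

```text
time: 9.13
tool_pos: [544.5, -261.0, 63.7]
tcp_rot: [180.0, 0.0, 90.0]
ft_force: [-1.3, 0.5, 2.8]
finger_gap: 40.2
grip_force: 41.1
```

Contact with the floor is felt. I'll release and retreat.

Request:
play_rows(increments=[[0.4, [0, 0, 0], 0], [0.4, [0, 0, 0], 0], [0.4, [0, 0, 0], 0], [0.4, [0, 0, 0], 0], [0.4, [0, 0, 0], 0], [0.4, [0, 0, -10], 0], [0.4, [0, 0, -25], 0], [0.4, [0, 0, -35], 0], [0.4, [0, 0, -35], 0], [0.4, [0, 0, -35], 0], [1, [0, 0, -25], 0], [1, [0, 0, 0], 0]])

```text
time: 10.13
tool_pos: [547.3, -262.5, 237.3]
tcp_rot: [179.4, 0.3, 90.0]
ft_force: [1.4, 0.5, 0.3]
finger_gap: 81.3
grip_force: 0.0
```

```bash
python3 - <<'E'
from h import *
print(sense()["tool_pos"],sense()["finger_gap"])
s=snapshot("scene"); save("s2.png",s,(230,140,450,320),3)
s=snapshot("top")
for q in ["jar_a_center","jar_red_center"]:
    for d in pinpoint(q,s):
        p=w(d["xyz"],s); print(q,round(d["p"],2),p.round(0),px(p,s).round(0))
E
```

```text
[ 547.29778976 -262.45086934  237.29789371] 81.28058539002537
jar_a_center 0.77 [476. 230.  52.] [235. 238.]
jar_red_center 0.86 [718. 268.  51.] [223. 151.]
jar_red_center 0.66 [469.  43.  56.] [303. 240.]
```

View pics/s2.png

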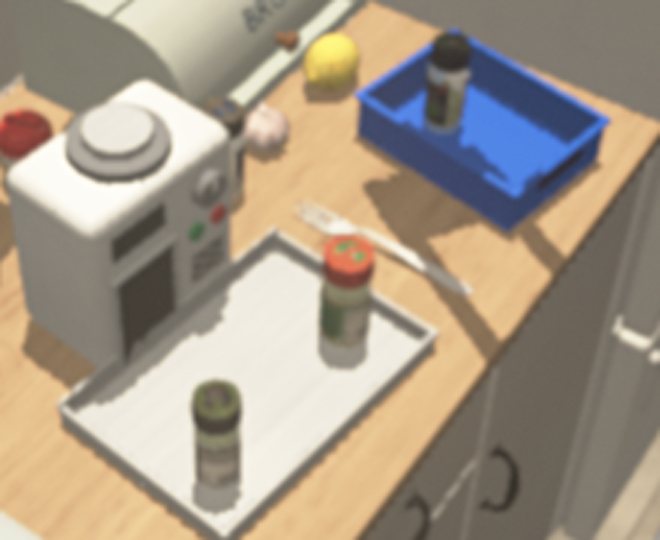

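The scene crop shows the first jar upright in the tote at crop (447,85), with red and the outer jar unmoved. On to the second jar at (475,231).

Request:
play_rows(increments=[[1, [37, -5.5, 0], 0], [1, [37, -5.5, 0], 0], [1, [37, -5.5, 0], 0], [1, [37, -5.5, 0], 0], [1, [37, -5.5, 0], 0], [1, [37, -5.5, 0], 0], [1, [37, -5.5, 0], 0], [1, [37, -5.5, 0], 0], [1, [37, -5.5, 0], 0], [1, [37, -5.5, 0], 0], [1, [37, -5.5, 0], 0], [1, [37, -4, 0], 0]])

```text
time: 11.33
tool_pos: [478.0, 184.7, 226.4]
tcp_rot: [-179.8, 0.1, 90.0]
ft_force: [1.6, -0.0, 0.5]
finger_gap: 85.7
grip_force: 0.0
```

Request:
play_rows(increments=[[1, [30, -3, 0], 0], [1, [14, -2, 0], 0], [1, [0, 0, 0], 0], [1, [0, 0, 0], 0], [1, [0, 0, 0], 0]])

```text
time: 11.75
tool_pos: [474.3, 226.4, 227.0]
tcp_rot: [-179.9, 0.1, 90.0]
ft_force: [-0.4, -0.7, 0.2]
finger_gap: 85.1
grip_force: 0.0
```

```bash
python3 - <<'E'
from h import *
print(sense()["tool_pos"],sense()["tcp_rot"])
s=snapshot("wrist"); save("w3.png",s)
for y in (231,): print(px([475,y,109],s).round())
E
```

```text
[474.31830178 226.38162118 226.99488281] [-1.79878502e+02  7.32344380e-02  8.99982120e+01]
[322. 184.]
```

View pics/w3.png

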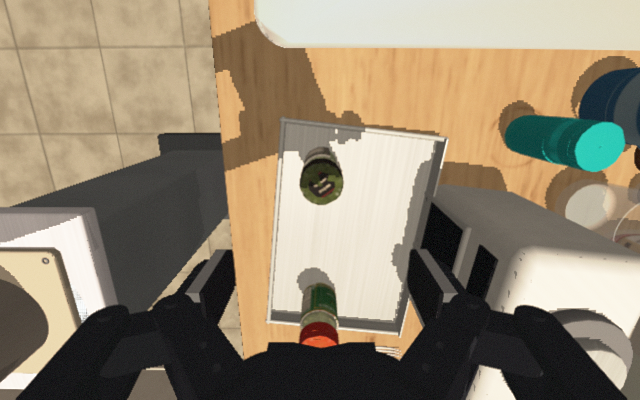

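The lid is at (322,183), as predicted for (475,231). Descending.

Request:
play_rows(increments=[[1, [5, 0.5, 0], 0], [1, [0, 0, 20], 0], [1, [0, 0, 30], 0], [1, [0, 0, 30], 0], [1, [0, 0, 30], 0], [1, [0, 0, 30], 0], [1, [0, 0, 15], 0], [1, [0, 0, 8], 0], [1, [0, 0, 0], 0], [1, [0, 0, 0], 0]])

```text
time: 12.63
tool_pos: [475.9, 232.0, 65.9]
tcp_rot: [180.0, -0.0, 90.0]
ft_force: [0.2, 0.1, 1.0]
finger_gap: 85.5
grip_force: 0.0
```

Request:
play_rows(increments=[[-1, [0, 0, 0], 0], [-1, [0, 0, 0], 0], [-1, [0, 0, 0], 0], [-1, [0, 0, 0], 0], [-1, [0, 0, 0], 0], [-1, [0, 0, 0], 0], [-1, [0, 0, 0], 0], [-1, [0, 0, 0], 0], [-1, [0, 0, 0], 0], [-1, [0, 0, 0], 0], [-1, [0, 0, 0], 0], [-1, [0, 0, 0], 0]])

```text
time: 13.63
tool_pos: [475.9, 232.6, 66.6]
tcp_rot: [179.9, -0.0, 90.0]
ft_force: [-1.8, -0.2, 5.8]
finger_gap: 40.3
grip_force: 39.5
```

Request:
play_rows(increments=[[-1, [0, 0, -15], 0], [-1, [0, 0, -30], 0], [-1, [0, 0, -35], 0], [-1, [0, 0, -35], 0], [-1, [0, 0, -25], 0], [-1, [0, 0, -20], 0], [-1, [0, 0, 0], 0]])

```text
time: 14.22
tool_pos: [477.8, 233.2, 231.3]
tcp_rot: [179.5, -0.2, 90.0]
ft_force: [0.7, 0.4, -0.1]
finger_gap: 40.0
grip_force: 40.6
```

Request:
play_rows(increments=[[-1, [-18, -1, 0], 0], [-1, [-32, -2, 0], 0], [-1, [-38, -2, 0], 0], [-1, [-38, -2, 0], 0], [-1, [-38, -2, 0], 0], [-1, [-38, -2, 0], 0], [-1, [-38, -2, 0], 0], [-1, [-38, -2, 0], 0], [-1, [-38, -2, 0], 0], [-1, [-38, -2, 0], 0], [-1, [-38, -2, 0], 0], [-1, [-38, -2, 0], 0]])

```text
time: 15.22
tool_pos: [451.4, -199.4, 224.2]
tcp_rot: [-180.0, -0.0, 90.0]
ft_force: [0.5, 0.2, -0.6]
finger_gap: 39.7
grip_force: 40.6
```

Request:
play_rows(increments=[[-1, [-30, 0, 0], 0], [-1, [-16, 0, 0], 0], [-1, [0, 0, 0], 0], [-1, [0, 0, 0], 0], [-1, [0, 0, 0], 0]])

```text
time: 15.63
tool_pos: [452.0, -243.0, 224.4]
tcp_rot: [-179.9, -0.1, 90.0]
ft_force: [-0.5, -0.6, -1.9]
finger_gap: 39.9
grip_force: 40.5
```

```bash
python3 - <<'E'
from h import *
print(sense()["tool_pos"],sense()["tcp_rot"])
s=snapshot("wrist"); save("w4.png",s)
print(px([545,-261,109],s).round(),px([410,-156,55],s).round(),px([385,-309,55],s).round())
E
```

```text
[ 452.02901283 -242.97686617  224.40693387] [-1.79937456e+02 -6.99939644e-02  8.99969989e+01]
[422. 209.] [278.  90.] [262. 232.]
```

View pics/w4.png

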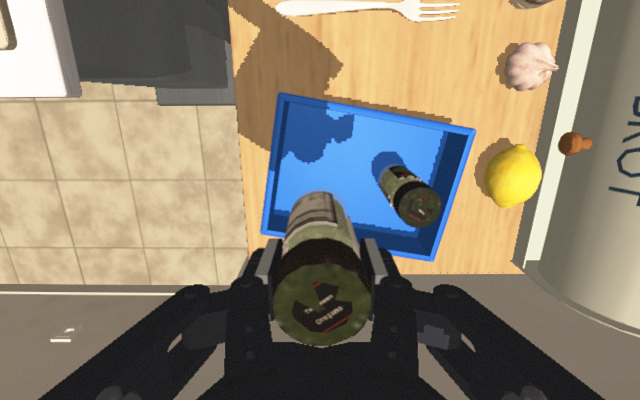

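The first jar's lid is at (417,205), about x 541, standing clear. The held jar is over the near half of the tote. Lowering.

Request:
play_rows(increments=[[-1, [0, 0, 15], 0], [-1, [0, 0, 30], 0], [-1, [0, 0, 35], 0], [-1, [0, 0, 35], 0], [-1, [0, 0, 24], 0], [-1, [0, 0, 8], 0], [-1, [0, 0, 4], 0], [-1, [0, 0, 2], 0], [-1, [0, 0, 0], 0], [-1, [0, 0, 0], 0], [-1, [0, 0, 0], 0]])

```text
time: 16.6
tool_pos: [453.6, -244.5, 74.2]
tcp_rot: [179.8, 0.1, 90.0]
ft_force: [0.6, 0.0, -0.8]
finger_gap: 40.1
grip_force: 40.6
```

Request:
play_rows(increments=[[-1, [0, 0, 1.5], 0], [-1, [0, 0, 1.5], 0], [-1, [0, 0, 0], 0], [-1, [0, 0, 0], 0]])

```text
time: 16.93
tool_pos: [452.3, -243.8, 69.3]
tcp_rot: [-180.0, -0.0, 90.0]
ft_force: [-0.4, 0.0, -1.4]
finger_gap: 39.9
grip_force: 40.6
```

Request:
play_rows(increments=[[-1, [0, 0, 1], 0], [-1, [0, 0, 1], 0], [-1, [0, 0, 0.7], 0], [-1, [0, 0, 0], 0], [-1, [0, 0, 0], 0]])

```text
time: 17.35
tool_pos: [452.3, -243.8, 66.7]
tcp_rot: [-180.0, 0.0, 90.0]
ft_force: [-0.1, -0.0, 0.8]
finger_gap: 39.9
grip_force: 40.9
```

Request:
play_rows(increments=[[0.4, [0, 0, 0.3], 0], [0.4, [0, 0, 0], 0], [0.4, [0, 0, 0], 0], [0.4, [0, 0, 0], 0], [0.4, [0, 0, 0], 0], [0.4, [0, 0, -10], 0], [0.4, [0, 0, -25], 0], [0.4, [0, 0, -35], 0], [0.4, [0, 0, -35], 0], [0.4, [0, 0, -35], 0], [0.4, [0, 0, -25], 0], [0.4, [0, 0, 0], 0]])

```text
time: 18.35
tool_pos: [455.1, -245.6, 239.6]
tcp_rot: [179.5, 0.4, 90.0]
ft_force: [1.1, -0.4, 0.8]
finger_gap: 60.0
grip_force: 0.0
```

Request:
play_rows(increments=[[0.4, [0, 0, 0], 0], [0.4, [0, 0, 0], 0], [0.4, [0, 0, 0], 0], [0.4, [0, 0, 0], 0]])

```text
time: 18.68
tool_pos: [451.6, -243.2, 229.6]
tcp_rot: [-179.9, -0.1, 90.0]
ft_force: [-0.0, -0.2, 0.0]
finger_gap: 60.2
grip_force: 0.0
```

```bash
python3 - <<'E'
from h import *
print(sense()["tool_pos"],sense()["finger_gap"])
s=snapshot("scene"); save("s3.png",s,(230,140,450,320),3)
E
```

```text
[ 451.57162157 -243.20698207  229.61000756] 60.18331306015141
```

View pics/s3.png

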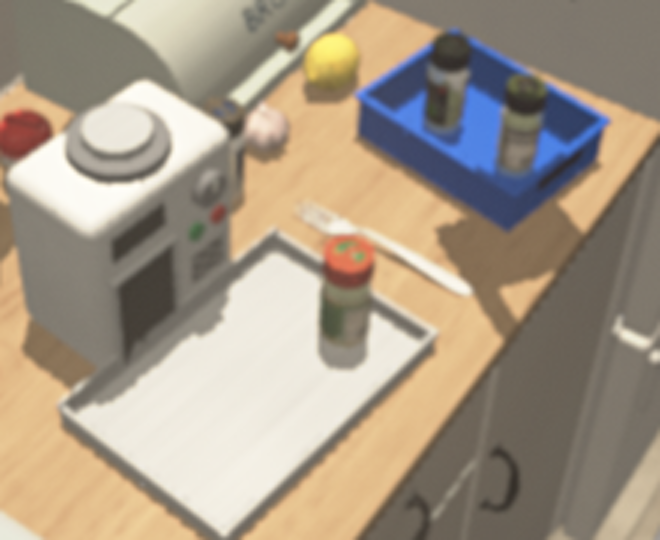

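Both jars stand upright in the tote at crop (447,85) and (520,125), red is unmoved at (347,300), and the gripper is clear.

```bash
python3 -c "
from bench import *
print(hand_in())"
```

```text
the job is handed in; nothing more can be done
None
```

I handed the job in: both black-lidded jars stand upright in the blue tote and the red-lidded jar is still in its place in the tray, as the last scene picture showed; hand-in returned no verdict.

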